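# Unlock the framing turntable

## Task

The framing turntable is locked; unlock it so the oak frame can be turned later. Swing the brass keeper aside until it points about square to the bolt, then draw the red-handled bolt back as far as it goes, and leave both parts there. Do not turn the turntable yet, and leave the frame and the other things on the bench where they are.

Things in the scene. Friction and masses are not known exactly. Their poses are not given: they have to be found in the camera images.
- lock_base: Fixed grey cast-iron base. Origin on the bench under the bolt's handle as locked; y axis runs along the bolt towards the turntable, whose axis is at y = +200 mm; z up. A tongue 90 mm wide (x), 12 mm high spans y -115..+105 mm; on it: bolt guide (x -20..20, y 12..40, top at 40 mm), keeper pivot boss at y = -82 mm, 10 mm stop pin (x -14, y -60, top at 34 mm). Yaw up to 0.6 rad either way.
- keeper (a joint): Angle of the brass keeper arm (14 mm wide, 72 mm pivot to tip, 26 to 38 mm above the bench). 0: along the bolt line, tip 4 mm behind the bolt's handle, blocking it (hard stop). Grows as it swings clockwise seen from above, tip to the base's +x side; hard stop at 1.75 rad. Starts at 0 to 0.12; obstructs the bolt below about 0.6. Friction 0.05 N m (1 N at the knob): stays where left.
- keeper_knob (a point): Point on the axis of the keeper's upright brass knob, 46 mm from the pivot, 62 mm above the bench. The knob is a cylinder 18 mm in diameter, its top 78 mm above the bench, rising from the arm (top at 38 mm). With the keeper closed its axis stands 30 mm behind the back face of the bolt's handle.
- keeper_pivot (a point): Point on the keeper's pivot axis, 40 mm above the bench (top of the hub).
- bolt (a joint): Draw of the bolt in m: 0 locked (nose between two lugs on the turntable's rim), 0.032 drawn out to its hard stop. It slides along the base's -y direction, away from the turntable. Starts between 0 and 0.002. Friction about 3 N; it stays where it is left. A closed keeper stops it at about 0.004.
- bolt_grip (a point): Centre of the upper part of the bolt's handle, 70 mm above the bench. The handle is an upright red plate 26 mm wide (base x), 12 mm thick (base y, the sliding direction), between 15 and 86 mm above the bench, and moves with the bolt.
- platter (a joint): Angle of the round grey turntable (radius 130 mm, top 40 mm above the bench) about its upright axis; starts at 0, locked by the bolt to about 0.02 rad. Friction about 0.5 N m.
- frame: Loose square oak frame, 180 mm outside, rails 26 mm wide and 18 mm thick, lying on the turntable; top 58 mm above the bench. Origin: centre of its underside.
- tacker: Loose blue steel staple tacker, 150 by 30 by about 85 mm high, long side along its x. Origin: centre of its underside.
- mat_cutter: Loose green plastic mat cutter, 140 by 45 by 54 mm high, long side along its x. Origin: centre of its underside.
- easel_back: Loose brass hinged easel back lying flat, 150 by 100 by 12 mm. Origin: centre of its underside.
- pad1: Loose cork bumper pad, disc 40 mm in diameter, 10 mm high. Origin: centre of its underside.
- pad2: Second cork bumper pad, the same.

How it is judged:
By the outcome, as a careful person would: the job done as asked, in the order asked, and still so for the second after the job is handed in, with the robot touching nothing.
It also fails if it takes over 40 s, if anything falls off the work surface, if the arm or the gripper's body presses on something with over 40 N, if the wrist force passes 120 N, or if a joint passes its speed limit or range.

## Robot

A 6-joint arm with a two-finger parallel gripper is mounted at the origin on the work surface. World frame = base frame: x ahead of the robot, y to its left, z up, the work surface at z = 0. Lengths are in m, angles in rad, forces in N, time in s.
With the tool pointing down it reaches from about 0.4 to 0.825 m from the base axis. Payload 7 kg.
Tool frame: the origin (TCP) lies midway between the tips of the shut fingers; the grasp point (between the pads) lies 19 mm behind it; z points along the fingers, y is the direction in which the jaws open and shut (so a half turn about z gives the same grasp; the last joint's range is limited). The gripper opens to 85 mm and grips with 20 to 120 N. Pads are 22 mm wide; open, the fingers measure 114 mm over their backs; the gripper's body (76 mm by 85 mm) begins 54 mm behind the grasp point. The pads swing forward as they close: fully open they stand 13 mm farther back than shut.
Start: joints at [-0.986, 0.359, 0.012, 0, -1.224, -0.288], TCP at [0.197, -0.645, 0.231] pointing down, gripper open.
Joint ranges: [-3.07, 3.07], [-1.43, 2.12], [-1.02, 1.25], [-3.03, 1.67], [-3.05, -0], [-3.03, 3.03]. Speed limits (rad/s): [2.39, 2.39, 3.01, 3.14, 3.14, 3.14].

## Interface

Orientations are given as a unit quaternion [w, x, y, z].
In Python, from rig import bot, viewer, workorder, finder gives the robot as it stands.
- The arm moves only by the tool jog_arm, never from a script. Its argument "rows" is a list of rows, each an object of numbers: "x", "y", "z": the shift along the tool's x, y, z normalised to -1 to 1, where 1 is 25 cm; "twist": the turn about the tool's z normalised to -1 to 1, where 1 is pi/2 rad. In form: [{"x": .., "y": .., "z": .., "twist": ..}, ...]. A call has 1 to 20 rows; each row is the pose to reach, as a shift and turn from the pose commanded when the call began, along the tool's axes at that moment; what a row does not reach only later rows make up. A row lasts 1/8 s, in which the tool goes at most 62.5 mm and 10.7 degrees, less where a joint would pass 70% of its speed; a pose out of reach is approached as far as the arm can. A call with a number of a shift or a turn outside -1 to 1 is refused whole. A call with a gripper value outside its range is refused whole. "jaw" is the finger opening in mm, from 0 to 85.4, set as the call begins (left out, the last holds). The fingers move at their own pace and stop on an object; "grip_force" is the grip in N (left out, the last holds). Time passes only in rows, so rows that repeat a pose let the fingers close. It gives the time, the measured TCP pose, the force and the opening at its end, in the units of the state.
- bot.read_state(): the state, without advancing time (a new reading comes with each control period).
- viewer.camera(name): name is "side" or "top"; returns (picture, depth): 420x560x3 uint8, blue, green, red; 420x560 float32, m along the optical axis (not along the pixel's ray), 0 where there is no reading.
- viewer.camera_model(name): a dict with "camera_matrix" (3x3 intrinsics, pixels), "world_to_cam" (4x4, takes a point from world to camera coordinates). Camera axes: x right, y down, z forward; pixel columns grow to the right and rows downward; lengths in m; the calibration is good to about 2 mm. A picture is of the moment at which its call begins. camera_model takes no time and is no camera call.
- workorder.job_done(): hands the job in, once; it reports no verdict.
Trained networks look in the newest picture that a camera, given by its name, has taken for a name from the list of things; names that differ only in an ending like _2 or _b are one class to them, and where a whole thing is asked for, a point or a joint stands for the part that bears it (a point fixed in the world has none). Each returns a list of dicts, best first, with "p" (0 to 1); they miss things now and then, are a little off and sometimes report something else, mostly with a low value. They report only what shows in the picture. A call takes as long as a camera call.
- finder.search_frame(camera, target): "at" ([row, column] in pixels, amid what is visible of it).
- finder.silhouettes(camera, target): "region" (420x560 bool, what is visible of it) and "at" ([row, column] in pixels, amid what is visible of it).
- finder.spot_point(camera, target): "at" ([row, column] in pixels: a listed point, or the origin of a listed thing).
The state is a dict: "clock": time; "joint_pos": joint angles; "joint_vel": joint speeds; "effort": joint torques, N m; "ee_pos": TCP position; "eef_rot": TCP orientation; "force": force on the tool from outside, world axes, zero at the start; "moment": the same for the moment, N m; "finger_gap": finger opening in m.
Only numpy, scipy, OpenCV 4.12 (cv2) and the standard library are available. Lean on these libraries where they do the work, as an engineer would, in place of code of your own. Each camera call takes 0.05 s, during which the arm holds its last target.

## Working session

There is one attempt and no reset: what is moved stays moved. The work goes in short steps, Python scripts to look and compute and a tool call to move; the robot and the scene stay as the last step left them, time stands still between calls to the robot, and variables do not carry over. Pictures are saved under pics/ and viewed, and the job is handed in when it is done.

Besides the shell and the picture viewer there is one more tool, called after "Request:" as a command line: name --argument value ..., lists and objects as JSON in quotes. jog_arm: Moves the arm, as the interface text tells. Its arguments: {"type":"object","properties":{"rows":{"type":"array"},"jaw":{"type":"number"},"grip_force":{"type":"number"}},"required":["rows"]}

```bash
ls; mkdir -p pics
cat > h.py <<'E'
import numpy as np, cv2
from rig import bot, viewer, workorder, finder
def pix2w(cam,r,c,z=None,depth=None):
    m=viewer.camera_model(cam);K=np.array(m["camera_matrix"]);T=np.array(m["world_to_cam"]);Ti=np.linalg.inv(T)
    d=np.linalg.inv(K)@[c,r,1]
    if depth is not None: return (Ti@np.r_[d*depth,1])[:3]
    o=Ti[:3,3];w=Ti[:3,:3]@d
    return o+w*(z-o[2])/w[2]
def proj(cam,p):
    m=viewer.camera_model(cam);q=np.array(m["world_to_cam"])@np.r_[p,1];u=np.array(m["camera_matrix"])@q[:3]
    return u[1]/u[2],u[0]/u[2]
E
python3 - <<'E'
from h import *
for c in("side","top"):
    im,d=viewer.camera(c);cv2.imwrite(f"pics/{c}0.png",im);np.save(f"{c}d.npy",d)
    for t,z in(("keeper_knob",.062),("keeper_pivot",.040),("bolt_grip",.070),("lock_base",0),("platter",0.04)):
        for e in finder.spot_point(c,t)[:2] if t!="platter" else finder.search_frame(c,t)[:1]:
            print(c,t,round(e["p"],2),np.round(e["at"],1),np.round(pix2w(c,*e["at"],z=z),4))
s=bot.read_state();print(s)
E
```

```text
pics
side keeper_knob 0.52 [183.4 302.1] [ 0.4869 -0.105   0.062 ]
side keeper_pivot 0.81 [187.7 313. ] [ 0.4663 -0.1302  0.04  ]
side bolt_grip 0.61 [189.4 289.4] [ 0.4938 -0.0546  0.07  ]
side lock_base 0.66 [200.9 292.1] [ 0.5071 -0.0854  0.    ]
side platter 0.98 [233.6 230.9] [0.529  0.1493 0.04  ]
top keeper_knob 0.64 [205.2 130.6] [0.5301 0.435  0.062 ]
top keeper_knob 0.47 [214.3 309.4] [ 0.4887 -0.1022  0.062 ]
top keeper_pivot 0.58 [225.2 325.8] [ 0.4577 -0.1518  0.04  ]
top bolt_grip 0.48 [208.8 299.1] [ 0.5047 -0.0717  0.07  ]
top lock_base 0.72 [213.1 292.5] [ 0.5037 -0.0535  0.    ]
top platter 0.67 [199.  238.1] [0.545  0.1121 0.04  ]
{'clock': 0.6, 'joint_pos': array([-9.85895094e-01,  3.58592552e-01,  1.19051666e-02, -4.29842604e-05,
       -1.22413254e+00, -2.88084255e-01]), 'joint_vel': array([ 0.00136213, -0.00137564,  0.00064704,  0.00018666, -0.00103272,
       -0.00024386]), 'effort': array([ 7.54331668e-04, -5.82589602e+01,  2.93540704e+01,  6.93923414e+00,
       -7.15516962e-04,  1.58797042e-05]), 'ee_pos': array([ 0.19739389, -0.64545254,  0.23130156]), 'eef_rot': array([ 1.33308987e-05, -1.47857081e-01,  9.89008738e-01,  1.92365527e-05]), 'force': array([ 0.4829473 , -0.48515316,  0.04676352]), 'moment': array([0.02211436, 0.00806082, 0.01154427]), 'finger_gap': 0.08543886290217075}
```

View pics/side0.png

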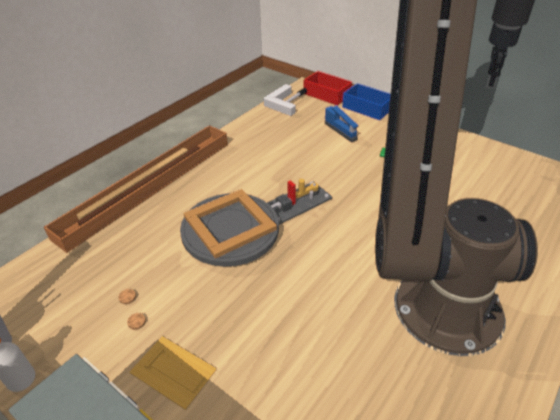

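View pics/top0.png

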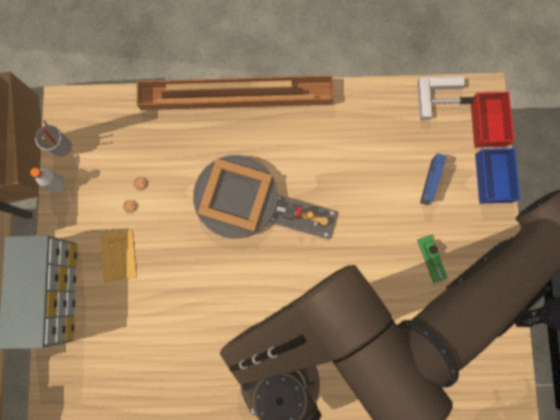

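Run:
```python
from h import *
im=cv2.imread("pics/top0.png");cv2.imwrite("pics/topz.png",cv2.resize(im[150:270,250:410],None,fx=5,fy=5,interpolation=cv2.INTER_CUBIC))
im=cv2.imread("pics/side0.png");cv2.imwrite("pics/sidez.png",cv2.resize(im[130:250,220:380],None,fx=5,fy=5,interpolation=cv2.INTER_CUBIC))
```

```text
(no output)
```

View pics/topz.png

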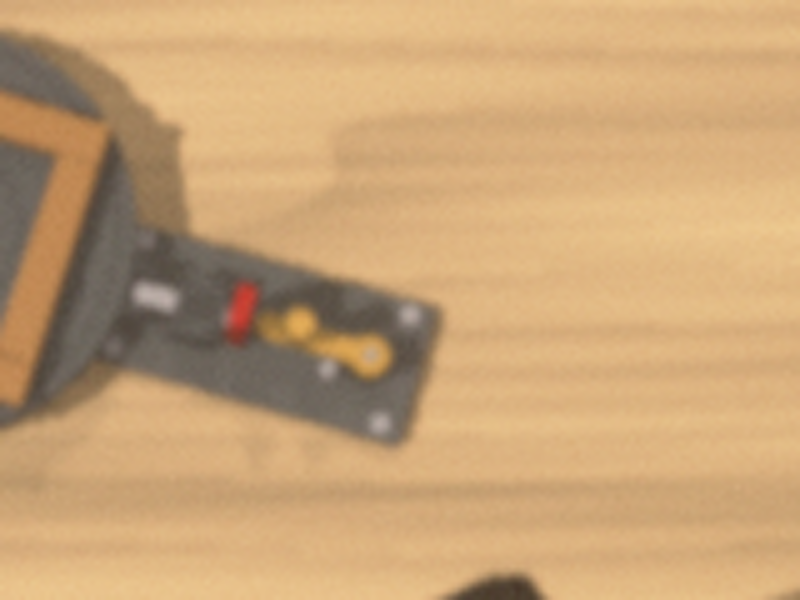

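View pics/sidez.png

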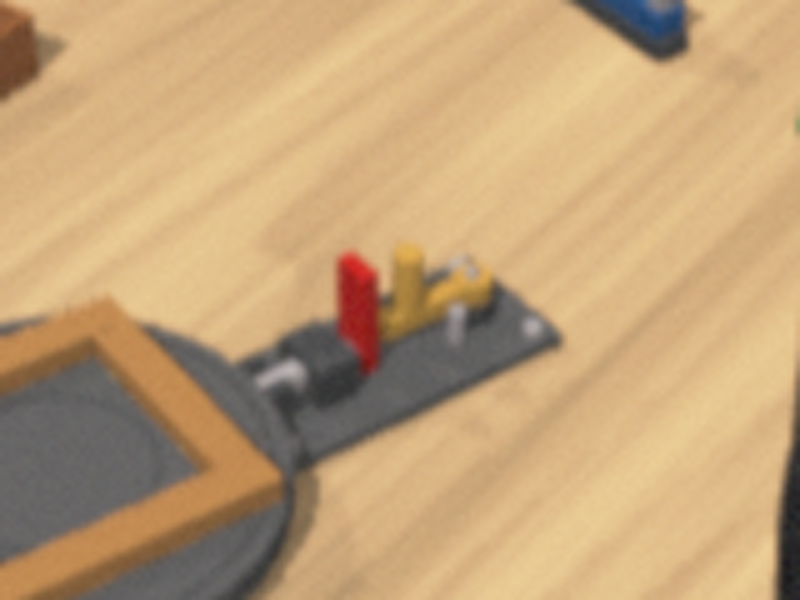

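The side view shows the red handle at about (292,191), the brass knob at (302,183) and the pivot at (314,187). The top view shows the knob at (310,214), the pivot at (324,221) and the handle at (298,212). The base's +x side is up in the top picture, which is world +x. Next I fit the base pose from several features in both views.

```bash
cat > fit.py <<'E'
from h import *
from scipy.optimize import least_squares
Z=lambda x,y,ox,oy:(ox+y/5,oy+x/5)
top=[("knob",.078,310,214.4),("piv",.040,324.2,220.8),("bolt",.086,298.4,212.4),((-.014,-.060),.034,315.6,224),((.045,-.115),.012,338,211),((-.045,-.115),.012,330.4,239)]
side=[("knob",.078,220+408/5,130+248/5),((-.014,-.060),.034,220+456/5,130+308/5),((-.045,-.115),.012,220+560/5,130+343/5)]
m={c:viewer.camera_model(c) for c in("top","side")}
def P(c,p):
    q=np.array(m[c]["world_to_cam"])@np.r_[p,1];u=np.array(m[c]["camera_matrix"])@q[:3];return u[:2]/u[2]
def body(n,v):
    th,b=v[3],v[4]
    if n=="knob":return (.046*np.sin(th),-.082+.046*np.cos(th))
    if n=="piv":return (0,-.082)
    if n=="bolt":return (0,-b)
    return n
def w(n,z,v):
    x,y=body(n,v);a=v[2];c,s=np.cos(a),np.sin(a)
    return np.array([v[0]+c*x-s*y,v[1]+s*x+c*y,z])
if __name__=="__main__":
    def res(v):
        return np.concatenate([P(c,w(n,z,v))-[u,t] for c,L in(("top",top),("side",side)) for n,z,u,t in L]+[[ (v[4]-.001)*500]])
    r=least_squares(res,[.5,-.06,-.25,.05,.001]);print(r.x,np.round(r.fun,1))
    v=r.x;print("knob",w("knob",.062,v),"piv",w("piv",.04,v),"bolt",w("bolt",.07,v),"platter",w((0,.2),.04,v))
    np.save("v.npy",v)
E
python3 fit.py
python3 - <<'E'
from h import *
# depth based
im=cv2.imread("pics/top0.png");d=np.load("topd.npy")
hsv=cv2.cvtColor(im,cv2.COLOR_BGR2HSV)
for r in range(206,222,1):print(r,[int(1e3*pix2w("top",r,c,depth=d[r,c])[2]) for c in range(292,332)])
pts=[]
for nm,lo,hi in(("red",(0,170,90),(6,255,255)),("red2",(174,170,90),(180,255,255))):
    k=cv2.inRange(hsv,lo,hi)[195:230,285:330];ys,xs=np.nonzero(k);print(nm,len(ys),ys.mean()+195 if len(ys) else 0,xs.mean()+285 if len(xs) else 0)
for c in("top","side"):
    viewer.camera(c);e=finder.silhouettes(c,"platter")[0];print(e["p"],e["region"].sum())
    cn=max(cv2.findContours(e["region"].astype(np.uint8),0,1)[0],key=cv2.contourArea)
    el=cv2.fitEllipse(cv2.convexHull(cn));print(el,pix2w(c,el[0][1],el[0][0],z=.04))
E
```

```text
[ 0.49486631 -0.06748598 -0.30362126  0.04932454  0.00137491] [-0.2 -0.2 -0.6  0.3  0.  -1.1 -0.4 -0.2 -0.9  0.4 -1.   0.4  0.3 -0.2
  0.6 -0.2  1.2 -2.9  0.2]
knob [ 0.48625066 -0.10257081  0.062     ] piv [ 0.47035013 -0.1457353   0.04      ] bolt [ 0.49445524 -0.068798    0.07      ] platter [0.55466187 0.12336604 0.04      ]
206 [39, 41, 41, 1569, 6, 15, 14, 13, 16, 8, 10, 15, 8, 7, 14, 7, 12, 9, 11, 9, 9, 13, 10, 12, 11, 13, 0, -2, 0, 0, 1, -3, -1, 0, -2, -3, -4, -2, 6, 0]
207 [41, 36, 42, 39, 19, 7, 80, 81, 12, 16, 5, 17, 9, 19, 9, 14, 4, 12, 14, 10, 9, 8, 11, 14, 9, 10, 16, 7, 9, -2, 5, -1, -2, 1, 4, -1, -2, 0, -9, -4]
208 [42, 38, 43, 39, 14, 89, 85, 85, 86, 84, 12, 9, 8, 15, 9, 15, 17, 9, 19, 6, 16, 13, 10, 15, 12, 10, 11, 10, 18, 8, 13, 13, 9, -3, -5, -3, 0, -1, 0, -1]
209 [40, 46, 43, 13, 13, 85, 79, 89, 89, 11, 7, 15, 11, 13, 10, 9, 14, 12, 9, 3, 11, 11, 17, 10, 11, 11, 14, 9, 6, 6, 11, 8, 6, 13, 14, 13, 0, 0, 3, -1]
210 [39, 38, 39, 5, 13, 84, 89, 91, 90, 12, 10, 13, 9, 5, 11, 10, 12, 7, 14, 13, 9, 11, 14, 4, 8, 7, 8, 13, 15, 7, 14, 18, 7, 10, 12, 20, 11, 7, 21, 14]
211 
[... 1377 characters left out ...]
0, 35, 40, 41, 39, 46, 2, 12, 12, 12, 17]
220 [12, 14, 12, 8, 9, 10, 10, 10, 7, 13, 9, 13, 11, 12, 12, 9, 14, 12, 12, 27, 33, 41, 31, 42, 37, 36, 44, 35, 40, 37, 44, 42, 45, 39, 47, 38, 10, 14, 5, 17]
221 [7, 8, 8, 14, 15, 7, 9, 6, 11, 14, 8, 2, 10, 12, 10, 12, 10, 17, 7, 11, 17, 10, 26, 38, 37, 32, 39, 36, 38, 39, 40, 47, 38, 35, 39, 40, 9, 11, 11, 5]
red 27 211.22222222222223 298.22222222222223
red2 0 0 0
0.59 3771
((235.16806030273438, 193.80099487304688), (52.844905853271484, 53.30970001220703), 54.27464294433594) [0.56136359 0.12090573 0.04      ]
0.71 3533
((228.8492431640625, 228.9775390625), (73.53941345214844, 99.14241790771484), 82.39977264404297) [0.54470058 0.13985359 0.04      ]
```

Request:
jog_arm --jaw 40 --grip_force 20 --rows '[{"x": -0.25, "y": 0.25, "z": 0, "twist": -0.1}, {"x": -0.5, "y": 0.5, "z": 0, "twist": -0.2}, {"x": -0.68, "y": 0.68, "z": 0, "twist": -0.3}, {"x": -0.87, "y": 0.87, "z": 0, "twist": -0.4}, {"x": -0.87, "y": 0.87, "z": 0, "twist": -0.5}, {"x": -0.87, "y": 0.87, "z": 0, "twist": -0.586}, {"x": -0.87, "y": 0.87, "z": 0, "twist": -0.586}, {"x": -0.87, "y": 0.87, "z": 0, "twist": -0.586}]'

```text
clock: 1.8
ee_pos: [0.3415, -0.3742, 0.2313]
eef_rot: [-0.0, -0.57, 0.821, -0.0]
force: [-0.2, 0.4, -0.8]
finger_gap: 0.0401
```

```bash
cat > plan.py <<'E'
from h import *
from scipy.spatial.transform import Rotation as R
s=bot.read_state()
def rel(p,yaw=None):
    q=s["eef_rot"];M=R.from_quat([q[1],q[2],q[3],q[0]]).as_matrix()
    o=M.T@(np.array(p)-s["ee_pos"])/.25
    y0=np.arctan2(M[1,1],M[0,1])
    t=0 if yaw is None else -((yaw-y0+np.pi)%(2*np.pi)-np.pi)/(np.pi/2)
    return np.round(np.r_[o,t],3)
E
python3 - <<'E'
from plan import *
print(s["clock"],s["ee_pos"],s["joint_pos"])
print(rel([.4863,-.1026,.20],2.788))
E
```

```text
1.8 [ 0.34153416 -0.37424544  0.23131211] [-4.42804332e-01  7.96090996e-02 -3.51880254e-01  3.53142668e-05
 -1.13931787e+00  8.56017659e-02]
[-1.22  -0.163  0.125 -0.002]
```

Request:
jog_arm --rows '[{"x": -0.25, "y": -0.03, "z": 0.0, "twist": 0}, {"x": -0.5, "y": -0.07, "z": 0.05, "twist": 0}, {"x": -0.75, "y": -0.1, "z": 0.1, "twist": 0}, {"x": -0.97, "y": -0.163, "z": 0.125, "twist": 0}, {"x": -0.97, "y": -0.163, "z": 0.125, "twist": 0}, {"x": -0.97, "y": -0.163, "z": 0.125, "twist": 0}]'

```text
clock: 2.55
ee_pos: [0.4637, -0.1609, 0.1997]
eef_rot: [-0.0, -0.571, 0.821, 0.0]
force: [-0.1, -0.8, -0.0]
finger_gap: 0.0396
```

Run:
```python
from plan import *
print(s["clock"],s["ee_pos"])
print(rel([.4863,-.1026,.10],2.788))
for c in("side",):
    im,d=viewer.camera(c);cv2.imwrite("pics/s1.png",cv2.resize(im[60:260,180:440],None,fx=3,fy=3))
im,d=viewer.camera("top");cv2.imwrite("pics/t1.png",cv2.resize(im[150:270,250:410],None,fx=5,fy=5))
```

```text
2.55 [ 0.46371985 -0.1609439   0.19973883]
[-0.25  -0.004  0.399 -0.001]
```

View pics/s1.png

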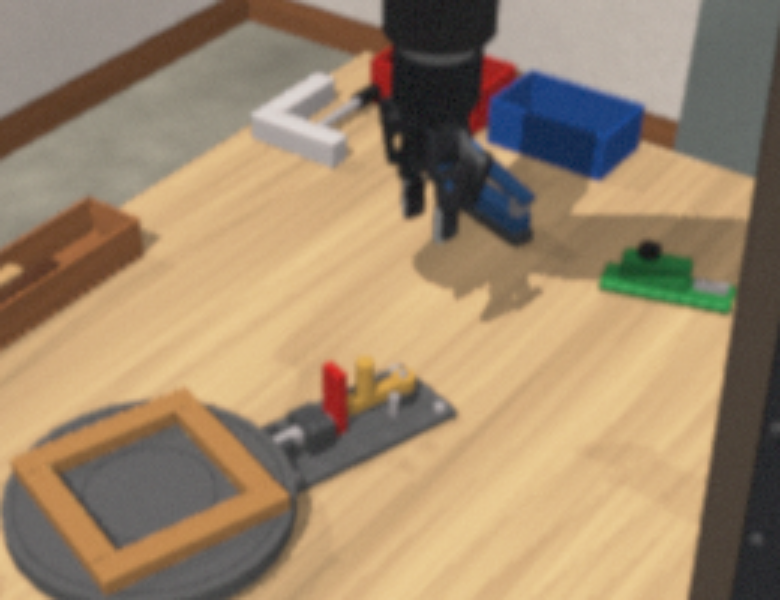

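The jaws (zoomed at 430,220) are still short of the knob (365,380), as planned. I'll move over it at z = 0.10 and check.

Request:
jog_arm --rows '[{"x": -0.25, "y": -0.004, "z": 0.1, "twist": 0}, {"x": -0.25, "y": -0.004, "z": 0.3, "twist": 0}, {"x": -0.25, "y": -0.004, "z": 0.4, "twist": 0}, {"x": -0.25, "y": -0.004, "z": 0.4, "twist": 0}]'

```text
clock: 3.15
ee_pos: [0.4848, -0.1035, 0.0987]
eef_rot: [-0.002, -0.571, 0.821, 0.001]
force: [0.1, 0.3, -0.2]
finger_gap: 0.0402
```

Run:
```python
from plan import *
print(s["clock"],s["ee_pos"],rel([.4863,-.1026,.05],2.788))
im,d=viewer.camera("side");cv2.imwrite("pics/s2.png",cv2.resize(im[110:230,230:370],None,fx=5,fy=5,interpolation=cv2.INTER_CUBIC))
print(proj("side",s["ee_pos"]),proj("side",[.4863,-.1026,.078]))
```

```text
3.15 [ 0.48484767 -0.10351228  0.09866477] [-0.006 -0.005  0.195 -0.002]
(np.float64(173.57044175438102), np.float64(302.6429035988383)) (np.float64(179.43647882943358), np.float64(301.8875667379438))
```

View pics/s2.png

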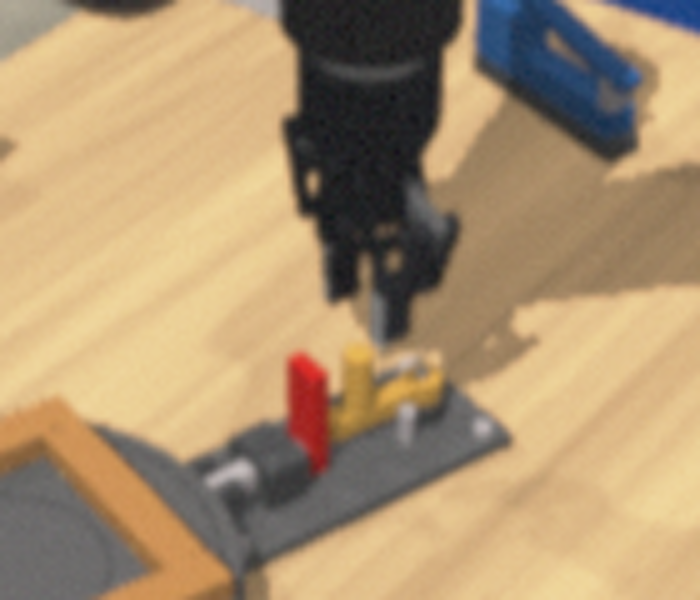

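The jaw midpoint (zoomed at 365,318) matches the projected TCP and sits directly over the knob (358,348). I'll descend and narrow the jaw to 22 mm.

Request:
jog_arm --rows '[{"x": -0.006, "y": -0.005, "z": 0.1, "twist": 0}, {"x": -0.006, "y": -0.005, "z": 0.195, "twist": 0}, {"x": -0.006, "y": -0.005, "z": 0.195, "twist": 0}, {"x": -0.006, "y": -0.005, "z": 0.195, "twist": 0}]'

```text
clock: 3.7
ee_pos: [0.4893, -0.1015, 0.053]
eef_rot: [0.001, -0.572, 0.821, -0.001]
force: [0.4, 0.6, 0.0]
finger_gap: 0.04
```

Request:
jog_arm --jaw 22 --rows '[{"x": 0, "y": 0, "z": 0, "twist": 0}, {"x": 0, "y": 0, "z": 0, "twist": 0}, {"x": 0, "y": 0, "z": 0, "twist": 0}, {"x": 0, "y": 0, "z": 0, "twist": 0}]'

```text
clock: 4.2
ee_pos: [0.4882, -0.1012, 0.0514]
eef_rot: [0.0, -0.572, 0.82, -0.0]
force: [-0.6, 0.0, 0.1]
finger_gap: 0.0218
```

Run:
```python
from plan import *
print(s["clock"],s["ee_pos"],s["force"],s["finger_gap"])
im,d=viewer.camera("side");cv2.imwrite("pics/s3.png",cv2.resize(im[110:230,230:370],None,fx=5,fy=5,interpolation=cv2.INTER_CUBIC))
v=np.load("v.npy");p=np.array([v[0]+np.sin(v[2])*.082,v[1]-np.cos(v[2])*.082])
for th in np.arange(.05,1.6,.15):
    yaw=v[2]-th+np.pi; f=v[2]+np.pi/2-th
    print(round(th,2),rel([p[0]+.046*np.cos(f),p[1]+.046*np.sin(f),.05],yaw))
```

```text
4.2 [ 0.48824864 -0.10116888  0.05142417] [-0.58352527  0.01646394  0.06080725] 0.02180667611263302
0.05 [0.008 0.005 0.006 0.   ]
0.2 [ 0.01  -0.022  0.006  0.096]
0.35 [ 0.016 -0.049  0.006  0.191]
0.5 [ 0.026 -0.075  0.006  0.287]
0.65 [ 0.04  -0.098  0.006  0.382]
0.8 [ 0.057 -0.12   0.006  0.478]
0.95 [ 0.078 -0.139  0.006  0.573]
1.1 [ 0.1   -0.154  0.006  0.669]
1.25 [ 0.125 -0.166  0.006  0.764]
1.4 [ 0.152 -0.174  0.006  0.86 ]
1.55 [ 0.179 -0.178  0.006  0.955]
```

View pics/s3.png

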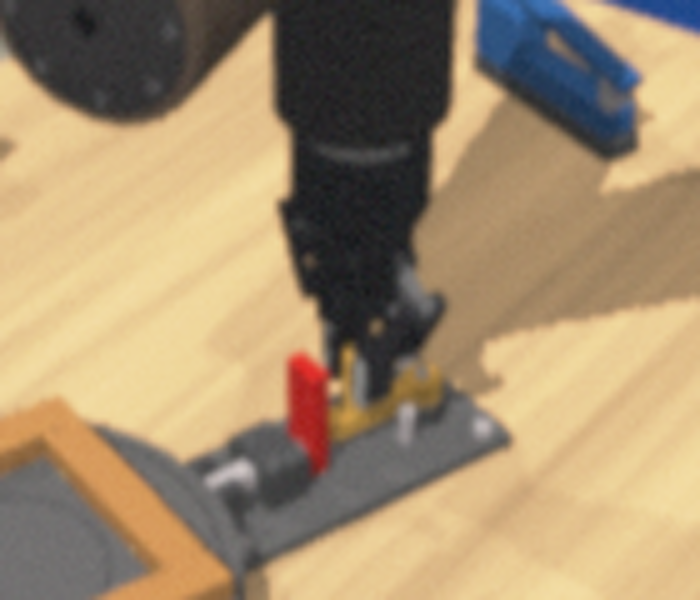

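The knob is now between the pads. I'll sweep it along the arc.

Request:
jog_arm --rows '[{"x": 0.01, "y": -0.022, "z": 0.006, "twist": 0.096}, {"x": 0.016, "y": -0.049, "z": 0.006, "twist": 0.191}, {"x": 0.026, "y": -0.075, "z": 0.006, "twist": 0.287}, {"x": 0.04, "y": -0.098, "z": 0.006, "twist": 0.382}, {"x": 0.057, "y": -0.12, "z": 0.006, "twist": 0.478}, {"x": 0.078, "y": -0.139, "z": 0.006, "twist": 0.573}, {"x": 0.1, "y": -0.154, "z": 0.006, "twist": 0.669}, {"x": 0.125, "y": -0.166, "z": 0.006, "twist": 0.764}, {"x": 0.152, "y": -0.174, "z": 0.006, "twist": 0.86}, {"x": 0.179, "y": -0.178, "z": 0.006, "twist": 0.955}, {"x": 0.187, "y": -0.178, "z": 0.006, "twist": 0.985}, {"x": 0.187, "y": -0.178, "z": 0.006, "twist": 0.985}, {"x": 0.187, "y": -0.178, "z": 0.006, "twist": 0.985}]'

```text
clock: 5.88
ee_pos: [0.5136, -0.1604, 0.0497]
eef_rot: [-0.0, 0.164, 0.987, -0.0]
force: [0.4, 0.1, -1.2]
finger_gap: 0.022
```

Run:
```python
from plan import *
print(s["clock"],s["ee_pos"],s["force"],s["finger_gap"])
im,d=viewer.camera("side");cv2.imwrite("pics/s4.png",cv2.resize(im[110:230,230:370],None,fx=5,fy=5,interpolation=cv2.INTER_CUBIC))
```

```text
5.875 [ 0.51361217 -0.16044425  0.04970128] [ 0.37381317  0.12354919 -1.20988258] 0.022020638259742188
```

View pics/s4.png

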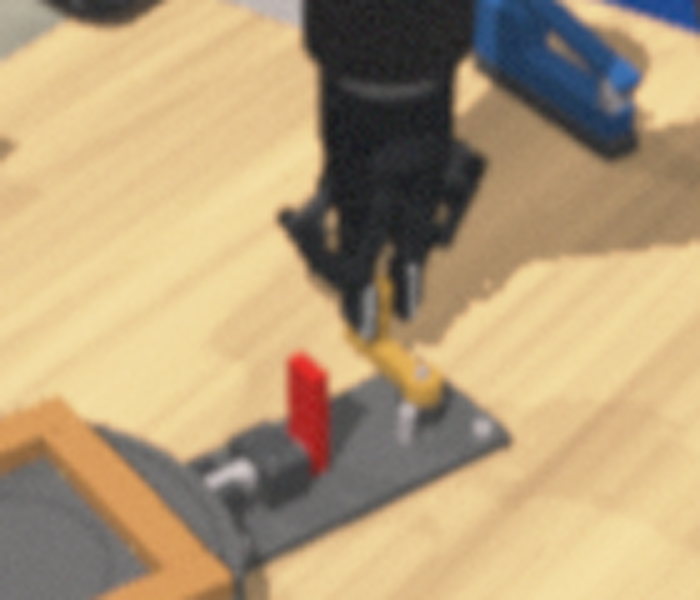

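The keeper arm (from zoomed 420,385 to 355,335) now stands square to the tongue. I'll lift off and go over the bolt handle.

Request:
jog_arm --jaw 30 --rows '[{"x": 0, "y": 0, "z": 0, "twist": 0}, {"x": 0, "y": 0, "z": 0, "twist": 0}, {"x": 0, "y": 0, "z": -0.2, "twist": 0}, {"x": 0, "y": 0, "z": -0.36, "twist": 0}, {"x": 0, "y": 0, "z": -0.36, "twist": 0}]'

```text
clock: 6.55
ee_pos: [0.5159, -0.1606, 0.1432]
eef_rot: [0.003, 0.164, 0.986, 0.0]
force: [0.6, -0.8, -0.7]
finger_gap: 0.0302
```

Run:
```python
from plan import *
print(s["clock"],s["ee_pos"],s["force"],s["finger_gap"])
print(rel([.4945,-.0688,.13],1.267))
im,d=viewer.camera("side");cv2.imwrite("pics/s5.png",cv2.resize(im[110:230,230:370],None,fx=5,fy=5,interpolation=cv2.INTER_CUBIC))
```

```text
6.55 [ 0.51594631 -0.16056887  0.14323835] [ 0.59372955 -0.7768523  -0.68651889] 0.030197198017065836
[ 0.2    0.32   0.052 -0.016]
```

View pics/s5.png

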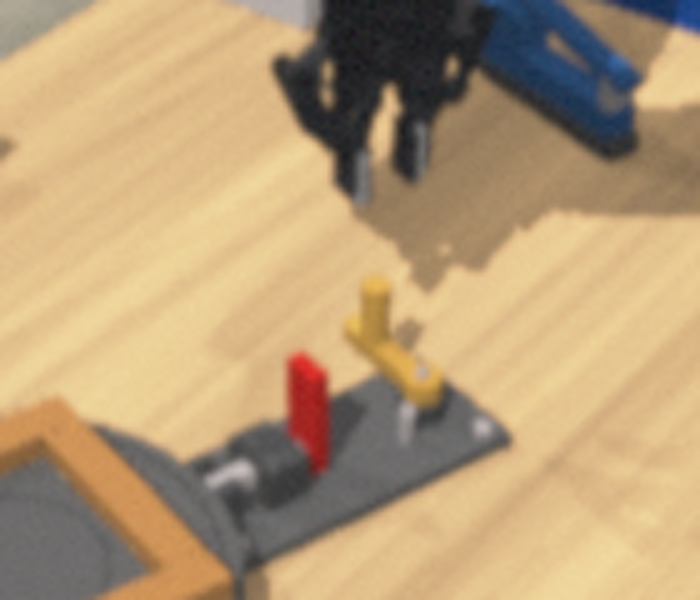

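Request:
jog_arm --jaw 40 --rows '[{"x": 0.1, "y": 0.16, "z": 0, "twist": 0}, {"x": 0.2, "y": 0.32, "z": 0.05, "twist": -0.016}, {"x": 0.2, "y": 0.32, "z": 0.05, "twist": -0.016}, {"x": 0.2, "y": 0.32, "z": 0.05, "twist": -0.016}, {"x": 0.2, "y": 0.32, "z": 0.05, "twist": -0.016}]'

```text
clock: 7.22
ee_pos: [0.4925, -0.0692, 0.127]
eef_rot: [-0.0, 0.152, 0.988, -0.0]
force: [0.0, -0.2, 0.2]
finger_gap: 0.0402
```

Run:
```python
from plan import *
from fit import P,w
v=np.load("v.npy")
for th in(1.4,1.5,1.57,1.65):
    u=v.copy();u[3]=th;print(th,P("side",w("knob",.078,u)))
print(s["clock"],s["ee_pos"],s["force"],s["finger_gap"])
print(rel([.4945,-.0688,.052],1.267))
im,d=viewer.camera("side");cv2.imwrite("pics/s6.png",cv2.resize(im[110:230,230:370],None,fx=5,fy=5,interpolation=cv2.INTER_CUBIC))
```

```text
1.4 [303.50245437 167.13382639]
1.5 [304.65058325 166.48335149]
1.57 [305.51527455 166.07234929]
1.65 [306.55901393 165.6499338 ]
7.225 [ 0.49248179 -0.06924291  0.12702293] [ 0.00150627 -0.22464672  0.22507289] 0.04022884848478837
[-0.007  0.004  0.3   -0.001]
```

View pics/s6.png

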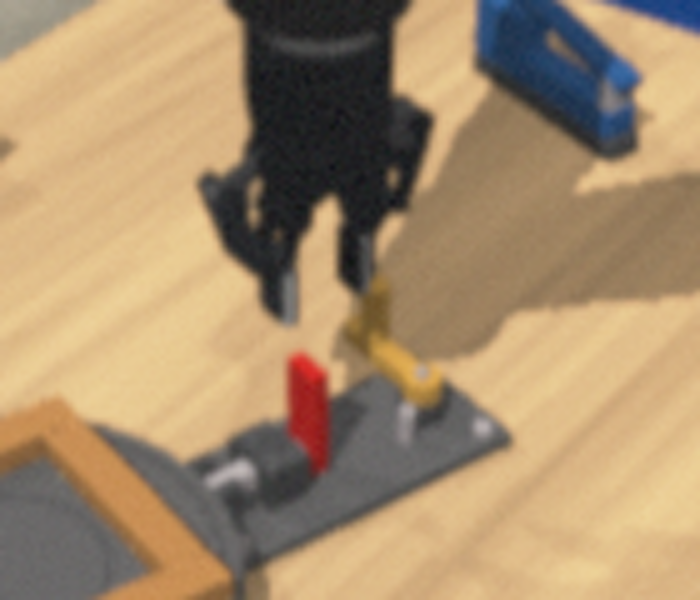

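The knob pixel gives a keeper angle of about 1.53 rad. The jaws are over the red handle, so I'll descend and grip lightly.

Request:
jog_arm --rows '[{"x": -0.007, "y": 0.004, "z": 0.15, "twist": 0}, {"x": -0.007, "y": 0.004, "z": 0.3, "twist": 0}, {"x": -0.007, "y": 0.004, "z": 0.3, "twist": 0}, {"x": -0.007, "y": 0.004, "z": 0.3, "twist": 0}, {"x": -0.007, "y": 0.004, "z": 0.3, "twist": 0}]'

```text
clock: 7.9
ee_pos: [0.4955, -0.0681, 0.0538]
eef_rot: [0.001, 0.152, 0.988, 0.0]
force: [0.6, 0.4, 0.3]
finger_gap: 0.0401
```

Request:
jog_arm --jaw 5 --grip_force 20 --rows '[{"x": 0, "y": 0, "z": 0, "twist": 0}, {"x": 0, "y": 0, "z": 0, "twist": 0}, {"x": 0, "y": 0, "z": 0, "twist": 0}, {"x": 0, "y": 0, "z": 0, "twist": 0}, {"x": 0, "y": 0, "z": 0, "twist": 0}]'

```text
clock: 8.52
ee_pos: [0.4949, -0.068, 0.0532]
eef_rot: [0.001, 0.152, 0.988, 0.0]
force: [-2.4, 1.2, 7.0]
finger_gap: 0.0113
```

Run:
```python
from plan import *
v=np.load("v.npy");a=v[2];o=s["ee_pos"];yd=np.array([-np.sin(a),np.cos(a),0])
print(s["clock"],o,s["force"],s["finger_gap"],"y_base",(o[:2]-v[:2])@yd[:2])
for k in(.01,.02,.03,.034):print(k,rel(o-k*yd))
im,d=viewer.camera("side");cv2.imwrite("pics/s7.png",cv2.resize(im[110:230,230:370],None,fx=5,fy=5,interpolation=cv2.INTER_CUBIC))
```

```text
8.525 [ 0.49492804 -0.06800032  0.05319163] [-2.41004077  1.15342109  7.04839552] 0.011338028094935075 y_base -0.0004723588986170358
0.01 [-0.   -0.04 -0.    0.  ]
0.02 [-0.   -0.08 -0.    0.  ]
0.03 [-0.   -0.12 -0.    0.  ]
0.034 [-0.    -0.136 -0.     0.   ]
```

View pics/s7.png

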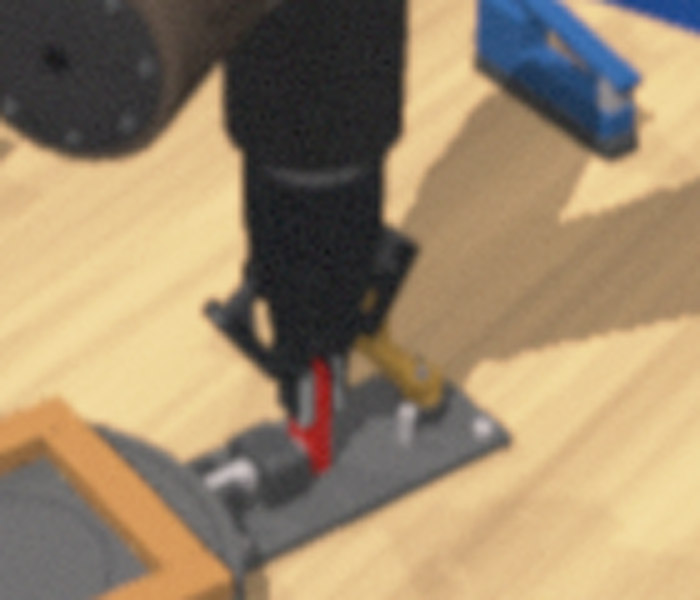

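The handle is gripped (gap 11.3 mm). I'll draw it back slowly.

Request:
jog_arm --rows '[{"x": 0, "y": -0.02, "z": 0, "twist": 0}, {"x": 0, "y": -0.04, "z": 0, "twist": 0}, {"x": 0, "y": -0.06, "z": 0, "twist": 0}, {"x": 0, "y": -0.08, "z": 0, "twist": 0}, {"x": 0, "y": -0.1, "z": 0, "twist": 0}, {"x": 0, "y": -0.11, "z": 0, "twist": 0}, {"x": 0, "y": -0.11, "z": 0, "twist": 0}]'

```text
clock: 9.45
ee_pos: [0.4866, -0.0943, 0.0532]
eef_rot: [0.001, 0.152, 0.988, 0.0]
force: [-2.4, 2.0, 7.9]
finger_gap: 0.0114
```

Request:
jog_arm --rows '[{"x": 0, "y": -0.008, "z": 0, "twist": 0}, {"x": 0, "y": -0.016, "z": 0, "twist": 0}, {"x": 0, "y": -0.024, "z": 0, "twist": 0}, {"x": 0, "y": -0.024, "z": 0, "twist": 0}, {"x": 0, "y": -0.024, "z": 0, "twist": 0}]'

```text
clock: 10.07
ee_pos: [0.4858, -0.0974, 0.0532]
eef_rot: [0.001, 0.152, 0.988, 0.002]
force: [-2.4, 20.9, 8.4]
finger_gap: 0.0116
```

Run:
```python
from plan import *
v=np.load("v.npy");a=v[2];o=s["ee_pos"];yd=np.array([-np.sin(a),np.cos(a),0])
print(s["clock"],o,s["force"],s["force"]@yd,s["finger_gap"],"y_base",(o[:2]-v[:2])@yd[:2])
```

```text
10.075 [ 0.48580297 -0.09736174  0.0532337 ] [-2.42950188 20.89841068  8.42624624] 19.216151805999708 0.01156559535332145 y_base -0.031218989558919028
```

The bolt hit its stop: travel was about 31 mm from its start and resistance rose to 19 N. I'll release and lift straight up.

Request:
jog_arm --jaw 36 --rows '[{"x": 0, "y": 0, "z": 0, "twist": 0}, {"x": 0, "y": 0, "z": 0, "twist": 0}, {"x": 0, "y": 0, "z": 0, "twist": 0}, {"x": 0, "y": 0, "z": 0, "twist": 0}]'

```text
clock: 10.58
ee_pos: [0.4842, -0.1003, 0.0522]
eef_rot: [-0.0, 0.152, 0.988, -0.0]
force: [0.1, -0.2, 0.3]
finger_gap: 0.0359
```

Request:
jog_arm --rows '[{"x": 0, "y": 0.004, "z": -0.1, "twist": 0}, {"x": 0, "y": 0.004, "z": -0.3, "twist": 0}, {"x": 0, "y": 0.004, "z": -0.5, "twist": 0}, {"x": 0, "y": 0.004, "z": -0.6, "twist": 0}, {"x": 0.0, "y": -0.25, "z": -0.6, "twist": 0}, {"x": 0.0, "y": -0.5, "z": -0.6, "twist": 0}, {"x": 0.0, "y": -0.75, "z": -0.6, "twist": 0}, {"x": 0.0, "y": -0.75, "z": -0.6, "twist": 0}, {"x": 0.0, "y": -0.75, "z": -0.6, "twist": 0}]'

```text
clock: 11.7
ee_pos: [0.4276, -0.2793, 0.2021]
eef_rot: [-0.0, 0.153, 0.988, 0.0]
force: [0.0, 0.0, -0.3]
finger_gap: 0.0359
```

Run:
```python
from plan import *
v=np.load("v.npy")
print(s["clock"],s["ee_pos"],s["force"])
im,d=viewer.camera("side");cv2.imwrite("pics/s8.png",cv2.resize(im[110:230,220:380],None,fx=5,fy=5,interpolation=cv2.INTER_CUBIC))
im,d=viewer.camera("top");cv2.imwrite("pics/t8.png",cv2.resize(im[150:270,220:380],None,fx=5,fy=5,interpolation=cv2.INTER_CUBIC))
from fit import P,w
for th,b in((1.45,.028),(1.57,.032)):
    u=v.copy();u[3:]=th,b
    for n,z in(("knob",.078),("bolt",.086)):
        p,q=P("side",w(n,z,u)),P("top",w(n,z,u));print(th,b,n,(p-[220,110])*5,(q-[220,150])*5)
```

```text
11.7 [ 0.42762265 -0.27931767  0.2020597 ] [ 0.04043515  0.01600927 -0.33567895]
1.45 0.028 knob [420.31561644 283.99776829] [534.60113419 270.18741959]
1.45 0.028 bolt [400.55280085 343.20455194] [435.70307736 319.021348  ]
1.57 0.032 knob [427.57637276 280.36174644] [543.74334251 272.16277216]
1.57 0.032 bolt [406.34100942 340.58819924] [442.27015764 320.86735224]
```

View pics/s8.png

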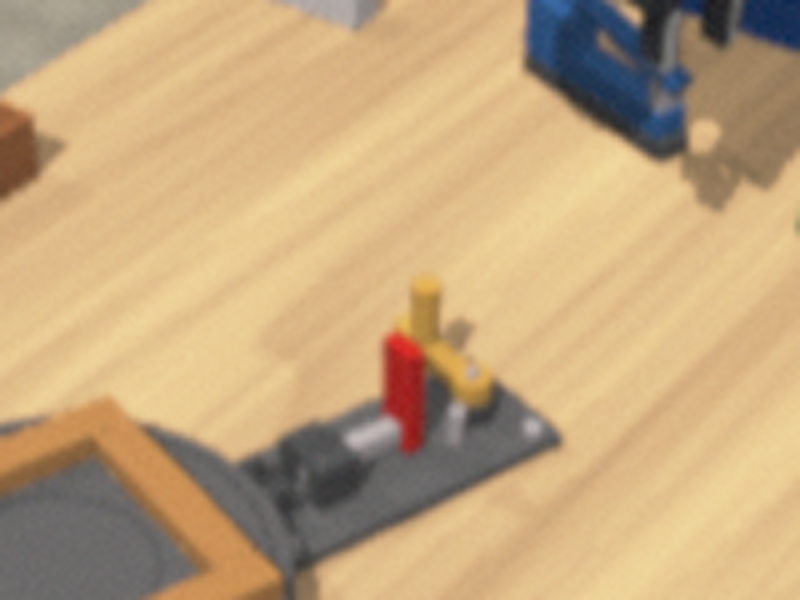

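View pics/t8.png

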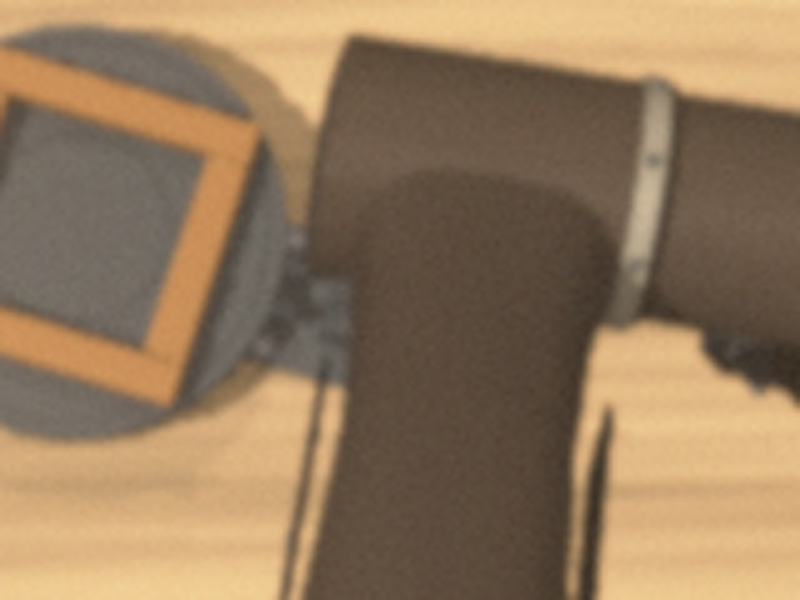

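In the side view the knob is at zoomed (426,280), where 1.57 rad predicts (428,280). The handle top is at (404,340), where a 32 mm draw predicts (406,341). The nose is clear of the rim lugs and the frame hasn't moved. The arm hides the lock in the top view, but the side view is enough, so I'll hand in.

```bash
python3 -c "
from rig import workorder
print(workorder.job_done())"
```

```text
the job is handed in; nothing more can be done
None
```

The turntable is unlocked. I swung the keeper aside until it stood about square to the bolt, then drew the bolt back to its hard stop, and left both parts there. The job was handed in at about 12 s of robot time.

- **Keeper:** the final side picture puts it at about 1.55 rad. A reading after the sweep, before I drew the bolt, gave about 1.53.
- **Bolt:** resistance rose to about 19 N at the stop. The final side picture puts the draw at about 31 to 32 mm, against 32 mm for fully drawn.
- **Everything else:** the frame and turntable looked unmoved in the final pictures. The arm was clear and reading almost no force before I handed in.
- **Checks that fell short:** in the final top view the arm hid the lock, so the end state rests on the side camera and the force reading. I did not measure the other loose things on the bench again. One side-view corner I had picked by eye missed the base fit by about 3 pixels; every other point agreed to about 1.

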